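# Put the pigment jars and the sanding block back in their places

## Task

On the grey board, put each closed pigment jar upright into the saucer whose rim has the colour of its lid (red, green, white), and lay the sanding block flat in the rectangular wooden tray, long side along long side. Set the jars down, do not drop them, and leave the brass oil cup and the small empty glass jar on the board where they stand.

Things in the scene. Friction and masses are not known exactly. Their poses are not given: they have to be found in the camera images.
- red_jar: Loose, closed pigment jar with a red lid and pinkish pigment in clear glass, standing upright on the grey board (jars elsewhere belong to the room). Round, 57 mm across (lid 56 mm), 69 mm tall, 0.11 to 0.23 kg. The lid (z 54 to 69 mm) is fixed to the jar. Origin at the centre of the underside (the board's top, z = 26 mm), z up along the jar.
- red_stand: Round saucer with a red painted rim and a brown cork floor, fixed to the board; the place of the red-lidded jar. 92 mm across outside, 80 mm across inside, rim 12 mm high, floor 4 mm above the board. Origin at the centre of the underside (the board's top, z = 26 mm), z up.
- green_jar: Loose, closed pigment jar with a dark green lid and yellowish pigment in clear glass, standing upright on the grey board (jars elsewhere belong to the room). Round, 57 mm across (lid 56 mm), 69 mm tall, 0.11 to 0.23 kg. The lid (z 54 to 69 mm) is fixed to the jar. Origin at the centre of the underside (the board's top, z = 26 mm), z up along the jar.
- green_stand: Round saucer with a green painted rim and a brown cork floor, fixed to the board; the place of the green-lidded jar. 92 mm across outside, 80 mm across inside, rim 12 mm high, floor 4 mm above the board. Origin at the centre of the underside (the board's top, z = 26 mm), z up.
- white_jar: Loose, closed pigment jar with a dull off-white lid and blue pigment in clear glass, standing upright on the grey board (jars elsewhere belong to the room). Round, 57 mm across (lid 56 mm), 69 mm tall, 0.11 to 0.23 kg. The lid (z 54 to 69 mm) is fixed to the jar. Origin at the centre of the underside (the board's top, z = 26 mm), z up along the jar.
- white_stand: Round saucer with a white painted rim and a brown cork floor, fixed to the board; the place of the white-lidded jar. 92 mm across outside, 80 mm across inside, rim 12 mm high, floor 4 mm above the board. Origin at the centre of the underside (the board's top, z = 26 mm), z up.
- sanding_block: Loose wooden sanding block with paint specks, 45 mm (its x) by 75 mm (its y), 30 mm tall, 0.05 to 0.10 kg, lying flat on the grey board. Origin at the centre of the underside (the board's top, z = 26 mm), z up.
- block_tray: Shallow rectangular light-wood tray with a brown cork floor, fixed to the board; the place of the sanding block. Outside 79 mm (its x) by 109 mm (its y), 14 mm high, walls 6 mm thick, inside 67 by 97 mm, floor 6 mm above the board. Origin at the centre of the underside (the board's top, z = 26 mm), z up.
- oil_cup: Bystander: small loose brass oil cup, 44 mm across, 25 mm tall. Leave it alone. Origin at the centre of the underside (the board's top, z = 26 mm).
- small_jar: Bystander: small loose empty clear glass jar without a lid, 54 mm across, 89 mm tall. Leave it alone. Origin at the centre of the underside (the board's top, z = 26 mm).
Things that resemble listed ones, but are neither listed nor needed, are in the scene too. There is more than one size of the red_jar; the job needs the larger.

How it is judged:
At the end, for the whole second after the job is handed in: Each pigment jar stands upright (within 0.1 rad) on the floor of the saucer of its lid's colour, within 14 mm of its centre; the sanding block lies flat on the floor of the wooden tray, within 15 mm of its centre each way and its long side within 0.4 rad of the tray's; all released and at rest (horizontal distance between red_jar and red_stand below 0.014 m and z of red_jar in the frame of red_stand below 0.009 m and angle between each of red_jar, green_jar, white_jar, sanding_block's own z axis and vertical below 0.1 rad and horizontal distance between green_jar and green_stand below 0.014 m and z of green_jar in the frame of green_stand below 0.009 m and horizontal distance between white_jar and white_stand below 0.014 m and z of white_jar in the frame of white_stand below 0.009 m and x of sanding_block in the frame of block_tray between -0.015 and 0.015 m and y of sanding_block in the frame of block_tray between -0.015 and 0.015 m and z of sanding_block in the frame of block_tray below 0.011 m and angle between the y axis of sanding_block and the y axis of block_tray, either way round below 0.4 rad and linear speed of each of red_jar, green_jar, white_jar, sanding_block below 0.02 m/s and angular speed of each of red_jar, green_jar, white_jar, sanding_block below 0.2 rad/s); the robot touches nothing.
It fails at once if the brass oil cup is moved more than 3 cm (distance of oil_cup from where it was at the start of the episode above 0.03 m).
It fails at once if the empty glass jar is moved more than 3 cm or tipped by more than 0.4 rad (distance of small_jar from where it was at the start of the episode above 0.03 m or angle between small_jar's own z axis and vertical above 0.4 rad).
It fails at once if a pigment jar is dropped (falls free for about 3 cm or more) or thrown ((linear speed of red_jar above 0.75 m/s and contact force between the fingers and red_jar below 0.05 N) or (linear speed of green_jar above 0.75 m/s and contact force between the fingers and green_jar below 0.05 N) or (linear speed of white_jar above 0.75 m/s and contact force between the fingers and white_jar below 0.05 N)).
It also fails if it takes over 88 s, if anything falls off the work surface, if the arm or the gripper's body presses on something with over 40 N, if the wrist force passes 120 N, or if a joint passes its speed limit or range.

## Robot

A 6-joint arm with a two-finger parallel gripper is mounted at the origin on a cart in front of the work surface, level with it; the furniture and walls round the work are solid. World frame = base frame: x ahead of the robot, y to its left, z up, the work surface at z = 0. Lengths are in m, angles in rad, forces in N, time in s.
With the tool pointing down it reaches from about 0.375 to 0.825 m from the base axis. Payload 5.5 kg.
Tool frame: the origin (TCP) lies midway between the tips of the shut fingers; the grasp point (between the pads) lies 19 mm behind it; z points along the fingers, y is the line along which they close (so a half turn about z gives the same grasp; the last joint's range is limited). The gripper opens to 85 mm and grips with 20 to 120 N. Pads are 22 mm wide; open, the fingers measure 114 mm over their backs; the gripper's body (76 mm by 85 mm) begins 54 mm behind the grasp point. The pads swing forward as they close: fully open they stand 13 mm farther back than shut.
Start: joints at [0, 0.314, -0.047, 1.21, 0, 1.571], TCP at [0.6, -0, 0.231] pointing down, gripper open.
Joint ranges: [-2.67, 2.67], [-0.69, 1.73], [-1.03, 1.25], [-2.08, 2.16], [-1.42, 1.45], [-3.14, 3.14]. Speed limits (rad/s): [2.39, 2.39, 3.01, 3.14, 3.14, 3.14].

## Interface

Orientations are given as a unit quaternion [x, y, z, w].
In Python, from rig import bot, eyes gives the robot as it stands. The module is installed in compiled form; this text tells all that it offers.
- The arm moves only by the tool step_arm, never from a script. Its argument "targets" is a list that holds one entry, the list of rows, each a list of 7 numbers: the opening, from 0 (shut) to 1 (fully open), then the shift along the world's x, y, z normalised to -1 to 1, where 1 is 40 cm, then the turn, a rotation vector about the world's x, y, z normalised to -1 to 1, where 1 is 5 degrees. In form: [[[grip, dx, dy, dz, wx, wy, wz], ...]]. A call has 1 to 8 rows; each row shifts and turns the commanded pose from where the row before left it; what a row does not reach is not made up. A row lasts 1/12 s, in which the tool goes at most 41.7 mm and 7.16 degrees, less where a joint would pass 70% of its speed; a pose out of reach is approached as far as the arm can. A call with a number of a shift or a turn outside -1 to 1 is refused whole. A call with a gripper value outside its range is refused whole. The fingers move at their own pace and stop on an object; "newtons" is the grip in N (left out, the last holds). Time passes only in rows, so rows that do not move let the fingers close. It gives the time, the measured TCP pose, the force, the opening and the grip force at its end, in the units of the state.
- bot.sense(): the state, without advancing time (a new reading comes with each control period).
- eyes.camera(name): name is "scene" or "side" or "wrist"; returns a dict with "color" (420x560x3 uint8, red, green, blue), "fx", "fy", "cx", "cy" (pixels), "extrinsics" (4x4, takes a point from camera to world coordinates); the wrist camera has in their place "tool_from_camera" (4x4, takes a point from camera to tool coordinates, whose origin is the TCP and whose axes are the flange's). Camera axes: x right, y up, looking along -z (the intrinsics and any distortion apply to the point x, -y, -z); pixel columns grow to the right and rows downward; lengths in m; the calibration is good to about 2 mm. A picture is of the moment at which its call begins: read the wrist's pose just before it. There is no depth.
- bot.job_done(): hands the job in; it is judged then, once.
The state is a dict: "t": time; "joints": joint angles; "qd": joint speeds; "tau": joint torques, N m; "eef_pos": TCP position; "ee_rot": TCP orientation; "contact_force": force on the tool from outside, world axes, zero at the start; "torque": the same for the moment, N m; "finger_gap": finger opening in m; "finger_force": force on a finger pad.
Only numpy, scipy, OpenCV 4.12 (cv2) and the standard library are available. Lean on these libraries where they do the work, as an engineer would, in place of code of your own. Each camera call takes 0.05 s, during which the arm holds its last target. There are 200 camera calls.

## Working session

There is one attempt and no reset: what is moved stays moved. The work goes in short steps, Python scripts to look and compute and a tool call to move; the robot and the scene stay as the last step left them, time stands still between calls to the robot, and variables do not carry over. Pictures are saved under pics/ and viewed, at most 14 in all, crops included, and the job is handed in when it is done.

Besides the shell and the picture viewer there is one more tool, called as a command line: name --argument value ..., lists and objects as JSON in quotes. step_arm: Moves the arm, as the interface text tells. Its arguments: {"type":"object","properties":{"targets":{"type":"array"},"newtons":{"type":"number"}},"required":["targets"]}

```bash
mkdir -p pics; python3 - <<'E'
from rig import bot,eyes
import cv2,pickle
s=bot.sense();print(s['t'],s['eef_pos'],s['ee_rot'],s['finger_gap'])
d={}
for n in ("scene","side","wrist"):
    c=eyes.camera(n);d[n]=c
    cv2.imwrite(f"pics/{n}0.png",c["color"][:,:,::-1])
    print(n,{k:v for k,v in c.items() if k!="color"})
pickle.dump((s,d),open("d0.pkl","wb"))
E
```

```text
0.0 [5.99423420e-01 5.17695777e-06 2.30446728e-01] [ 7.07101420e-01  7.07111644e-01 -5.97832288e-04 -5.89206850e-04] 0.08574984770844933
scene {'fx': 505.98564905298485, 'fy': 505.98564905298485, 'cx': 275.6027186531481, 'cy': 212.755763702235, 'extrinsics': array([[-0.55178295,  0.40733864, -0.72774364, -0.39583042],
       [-0.83397739, -0.26515025,  0.48391844,  0.7017404 ],
       [ 0.00415727,  0.87393969,  0.4860166 ,  0.71459473],
       [ 0.        ,  0.        ,  0.        ,  1.        ]])}
side {'fx': 489.04424168301887, 'fy': 489.04424168301887, 'cx': 276.7126391259799, 'cy': 210.63498263840614, 'extrinsics': array([[ 0.83754107,  0.32180466, -0.44155035,  0.01668299],
       [-0.54628252,  0.47839585, -0.68754114, -0.92108915],
       [-0.01001809,  0.81705518,  0.57647243,  0.85830459],
       [ 0.        ,  0.        ,  0.        ,  1.        ]])}
wrist {'fx': 342.4538775047299, 'fy': 342.4538775047299, 'cx': 281.86452946403165, 'cy': 208.87219034343448, 'tool_from_camera': array([[ 7.58035893e-04,  9.52618916e-01,  3.04165458e-01,
         7.85538834e-02],
       [ 9.99999707e-01, -6.90788784e-04, -3.28693500e-04,
         3.88870375e-04],
       [-1.03005559e-04,  3.04165618e-01, -9.52619161e-01,
        -1.42943716e-01],
       [ 0.00000000e+00,  0.00000000e+00,  0.00000000e+00,
         1.00000000e+00]])}
```

View pics/scene0.png

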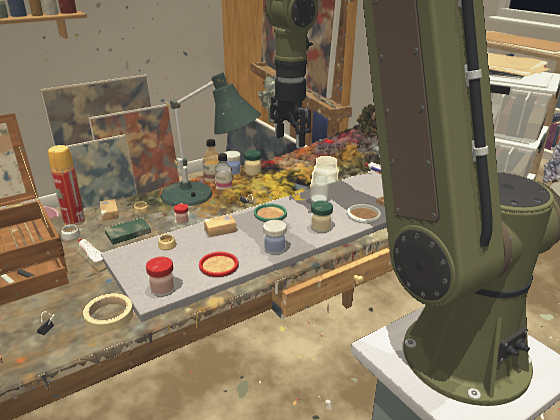

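View pics/side0.png

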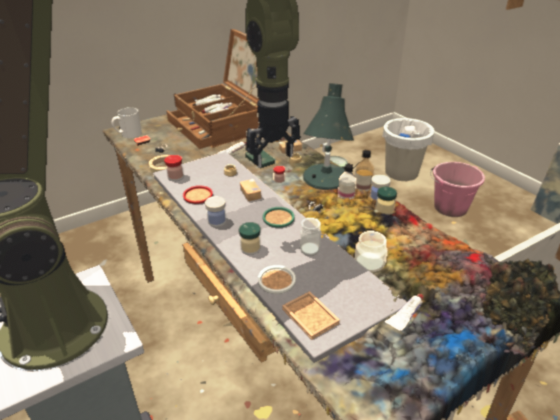

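View pics/wrist0.png

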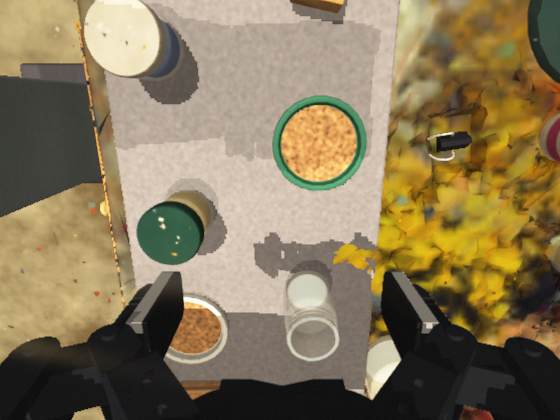

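Choosing by the description. Red lid: large jar on the board (scene 160,275 / side 174,167), not the small one at (181,213) / (279,175). Green lid: on the board (321,216) / (250,236), not the one at (253,160) / (386,200). White lid: on the board with blue pigment (275,236) / (216,210), not (325,175) or (233,160) in the room. Sanding block: on the board (220,226) / (251,189), not (109,209). Next I compute positions and make one close crop.

```bash
cat > h.py <<'E'
import numpy as np
from scipy.spatial.transform import Rotation as R
def cam(c,s=None):
    if 'extrinsics' in c: return c['extrinsics']
    T=np.eye(4);T[:3,:3]=R.from_quat(s['ee_rot']).as_matrix();T[:3,3]=s['eef_pos']
    return T@c['tool_from_camera']
def ray(c,u,v,z,s=None):
    T=cam(c,s);d=T[:3,:3]@np.array([(u-c['cx'])/c['fx'],-(v-c['cy'])/c['fy'],-1])
    return (T[:3,3]+d*(z-T[2,3])/d[2])[:2].round(4)
def pix(c,p,s=None):
    T=cam(c,s);q=T[:3,:3].T@(np.array(p)-T[:3,3])
    return c['cx']+c['fx']*q[0]/-q[2],c['cy']-c['fy']*q[1]/-q[2]
def warp(c,s,z,x0,x1,y0,y1,k=1000):
    "top-view rectified at height z: col=+x, row=-y, k px/m"
    import cv2
    pts=[(x0,y1),(x1,y1),(x1,y0),(x0,y0)]
    src=np.float32([pix(c,(x,y,z),s) for x,y in pts])
    dst=np.float32([((x-x0)*k,(y1-y)*k) for x,y in pts])
    return cv2.warpPerspective(c['color'],cv2.getPerspectiveTransform(src,dst),(int((x1-x0)*k),int((y1-y0)*k)))
E
python3 - <<'E'
import pickle,cv2,numpy as np
from h import *
s,d=pickle.load(open('d0.pkl','rb'))
L=.095;B=.026
P={'red_jar':(L,(160,264),(173,160)),'red_stand':(.038,(219,264),(198,194)),'white_jar':(L,(275,227),(216,203)),'green_jar':(L,(321,208),(250,230)),
'green_stand':(.038,(270,213),(278,217)),'white_stand':(.038,(363,213),(277,279)),'block':(.056,(220,222),(251,186)),'tray':(.04,None,(313,313)),'cup':(.05,(166,238),(230,168)),'smalljar':(.115,None,(312,224)),'small red':(.06,(181,208),(279,171))}
for n,(z,a,b) in P.items():
    print(n,a and ray(d['scene'],*a,z),ray(d['side'],*b,z))
w=d['wrist']
for n,u,v,z in (('wjar',130,37,L),('gjar',171,232,L),('gst',320,143,.038),('wst',192,327,.038),('smalljar',311,337,.115)): print(n,ray(w,u,v,z,s))
im=d['side']['color'][120:350,130:360];cv2.imwrite('pics/crop.png',cv2.resize(im,(600,600),interpolation=cv2.INTER_CUBIC)[:,:,::-1])
E
```

```text
red_jar [0.479  0.4148] [0.48   0.4082]
red_stand [0.4846 0.2737] [0.493  0.2661]
white_jar [0.4741 0.1248] [0.4816 0.1141]
green_jar [ 0.4893 -0.0266] [ 0.4974 -0.0446]
green_stand [0.6245 0.0417] [0.6308 0.0288]
white_stand [ 0.4849 -0.1728] [ 0.4882 -0.1843]
block [0.6278 0.1939] [0.6374 0.1896]
tray None [ 0.4939 -0.323 ]
cup [0.6401 0.3384] [0.6412 0.3314]
smalljar None [ 0.6282 -0.1337]
small red [0.7459 0.2497] [0.7544 0.2111]
wjar [0.4878 0.1223]
gjar [ 0.503  -0.0316]
gst [0.6365 0.0385]
wst [ 0.4958 -0.172 ]
smalljar [ 0.626  -0.1249]
```

View pics/crop.png

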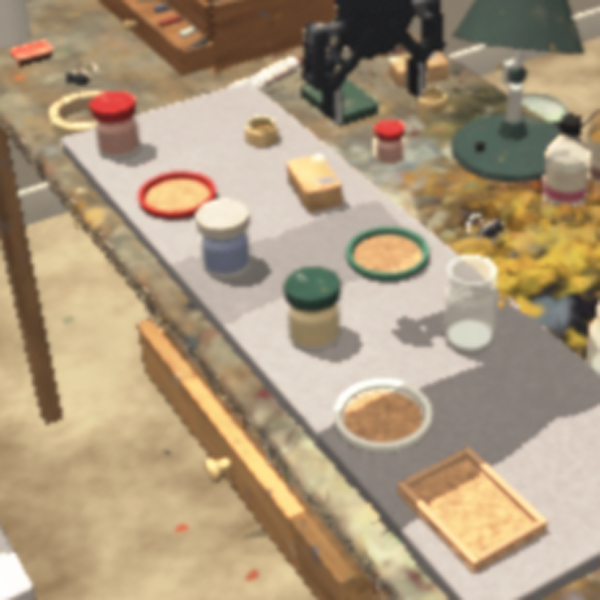

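The crop confirms the picks: large red jar (113,120), red saucer (177,194), white jar with blue pigment (225,235), block (315,182), green jar (313,305), and the tray (473,507) with the long side roughly along y. Moving over the red end.

step_arm --targets '[[[1,-0.034,0.094,0,0,0,0],[1,-0.034,0.094,0,0,0,0],[1,-0.034,0.094,0,0,0,0],[1,-0.034,0.094,0,0,0,0],[1,-0.034,0.094,0,0,0,0],[1,-0.034,0.094,0,0,0,0],[1,-0.034,0.094,0,0,0,0],[1,0,0,0,0,0,0]]]' --newtons 40

```text
t: 0.82
eef_pos: [0.5021, 0.2691, 0.231]
ee_rot: [0.705, 0.71, 0.0, -0.002]
contact_force: [-0.2, -0.4, -0.4]
finger_gap: 0.0851
finger_force: 0.0
```

```bash
cat > look.py <<'E'
import sys,pickle,cv2
from rig import bot,eyes
from h import *
n=sys.argv[1];s=bot.sense();c=eyes.camera('wrist')
pickle.dump((s,c),open(n+'.pkl','wb'));cv2.imwrite(f'pics/{n}.png',c['color'][:,:,::-1])
print(s['t'],s['eef_pos'].round(4) if hasattr(s['eef_pos'],'round') else s['eef_pos'],s['finger_gap'])
E
python3 look.py w1
```

```text
0.8167 [0.5021 0.2691 0.231 ] 0.08510691347220561
```

View pics/w1.png

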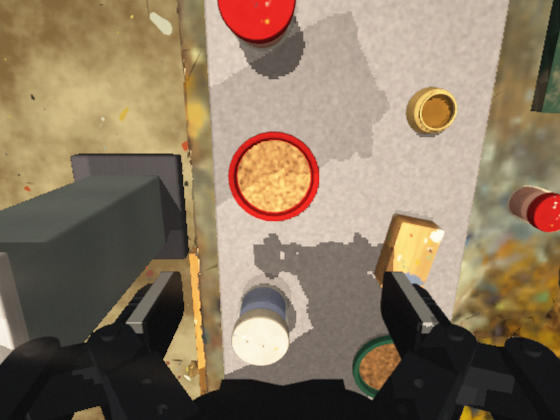

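The picture shows the red saucer (274,176), red jar lid cut off at the top (257,10), white lid (261,341), block (408,250), oil cup (432,110), and the small red look-alike off the board (538,208). Measuring by colour.

```bash
cat > m.py <<'E'
import pickle,cv2
from h import *
def blob(name,z,box,f,k=2000,ring=False):
    s,c=pickle.load(open(name+'.pkl','rb'))
    w=warp(c,s,z,*box,k);hsv=cv2.cvtColor(cv2.GaussianBlur(w,(5,5),0),cv2.COLOR_RGB2HSV).astype(int)
    m=f(hsv[...,0],hsv[...,1],hsv[...,2]).astype(np.uint8)
    m=cv2.morphologyEx(m,cv2.MORPH_OPEN,np.ones((5,5)))
    q=max(cv2.findContours(m,cv2.RETR_EXTERNAL,cv2.CHAIN_APPROX_NONE)[0],key=cv2.contourArea)
    q=cv2.convexHull(q);o=lambda p:(round(box[0]+p[0]/k,4),round(box[3]-p[1]/k,4))
    (e,ax,_)=cv2.fitEllipse(q);r=cv2.minAreaRect(q)
    return 'ell',o(e),np.round(np.array(ax)/k*1000,1),'rect',o(r[0]),np.round(np.array(r[1])/k*1000,1),r[2]
red=lambda h,s,v:((h<6)|(h>174))&(s>170)&(v>90)
green=lambda h,s,v:(h>60)&(h<95)&(s>90)
white=lambda h,s,v:(h>12)&(h<40)&(s<75)&(v>185)
wood=lambda h,s,v:(h>8)&(h<28)&(s>80)&(v>110)
E
python3 - <<'E'
from m import *
s,c=pickle.load(open('w1.pkl','rb'))
print('rst',blob('w1',.038,(.43,.56,.2,.36),red))
print('rjar',blob('w1',.095,(.43,.56,.35,.43),red))
print('wjar',blob('w1',.095,(.44,.54,.08,.17),white))
print('gst',blob('w1',.038,(.56,.68,-.02,.09),green))
print('gst',blob('d0w',.038,(.56,.7,-.03,.1),green)) if 0 else None
print('block',blob('w1',.056,(.57,.70,.12,.26),wood))
for u,v in ((388,214),(441,232),(408,250)):print(ray(c,u,v,.056,s))
print('cup',ray(c,432,110,.04,s),ray(c,433,107,.051,s), 'rj',ray(c,257,3,.095,s))
E
```

```text
rst ('ell', (0.4939, 0.2733), array([90. , 90.4]), 'rect', (0.4938, 0.2735), array([90. , 89.5]), 90.0)
rjar ('ell', (0.4824, 0.4123), array([45.4, 53.3]), 'rect', (0.4829, 0.4029), array([26.8, 54.5]), 89.42705535888672)
wjar ('ell', (0.4825, 0.1417), array([ 82.9, 126.8]), 'rect', (0.4885, 0.1275), array([85., 86.]), 90.0)
gst ('ell', (0.6207, 0.0422), array([60.8, 86.7]), 'rect', (0.6088, 0.044), array([38.4, 90.3]), 8.775056838989258)
block ('ell', (0.6333, 0.2045), array([55.5, 87.6]), 'rect', (0.6324, 0.2057), array([54.9, 66. ]), 11.309932708740234)
[0.6064 0.2422]
[0.661  0.2237]
[0.6305 0.204 ]
cup [0.6425 0.3399] [0.6384 0.3427] rj [0.4834 0.4139]
```

step_arm --targets '[[[1,-0.016,0.08,0,0,0,0],[1,-0.016,0.08,0,0,0,0],[1,-0.016,0.08,0,0,0,0],[1,0,0,0,0,0,0]]]'

```text
t: 1.2
eef_pos: [0.4849, 0.363, 0.2308]
ee_rot: [0.706, 0.708, 0.001, -0.001]
contact_force: [0.6, -0.5, 0.0]
finger_gap: 0.0853
finger_force: 0.0
```

```bash
python3 look.py w2; python3 - <<'E'
from m import *
print('rst',blob('w2',.038,(.43,.56,.2,.35),red))
print('rjar',blob('w2',.095,(.43,.56,.35,.5),red))
E
```

```text
1.2 [0.4849 0.363  0.2308] 0.0852725897147543
rst ('ell', (0.4939, 0.2743), array([89.7, 92.1]), 'rect', (0.4938, 0.2742), array([91.5, 89.5]), 90.0)
rjar ('ell', (0.4829, 0.4178), array([55.1, 55.5]), 'rect', (0.4828, 0.4178), array([54.5, 54.5]), 90.0)
```

step_arm --targets '[[[1,-0.003,0.0685,0,0,0,0],[1,-0.002,0.0685,0,0,0,0],[1,0,0,-0.08,0,0,0],[1,0,0,-0.09,0,0,0],[1,0,0,-0.09,0,0,0],[1,0,0,-0.09,0,0,0],[1,0,0,-0.08,0,0,0],[1,0,0,-0.035,0,0,0]]]'

```text
t: 1.92
eef_pos: [0.4819, 0.4098, 0.0403]
ee_rot: [0.708, 0.706, -0.004, 0.0]
contact_force: [-0.1, -0.7, -0.3]
finger_gap: 0.0852
finger_force: 0.0
```

step_arm --targets '[[[0,0,0,0,0,0,0],[0,0,0,0,0,0,0],[0,0,0,0,0,0,0],[0,0,0,0,0,0,0],[0,0,0,0,0,0,0],[0,0,0,0,0,0,0]]]'

```text
t: 2.42
eef_pos: [0.4844, 0.4145, 0.0466]
ee_rot: [0.707, 0.707, 0.001, 0.0]
contact_force: [0.9, -0.2, 2.3]
finger_gap: 0.0545
finger_force: 43.9
```

step_arm --targets '[[[0,0,0,0.05,0,0,0],[0,0,0,0.075,0,0,0],[0,0.005,-0.06,0,0,0,0],[0,0.005,-0.08,0,0,0,0],[0,0.005,-0.08,0,0,0,0],[0,0.005,-0.08,0,0,0,0],[0,0.004,-0.059,0,0,0,0],[0,0,0,0,0,0,0]]]'

```text
t: 3.08
eef_pos: [0.493, 0.2663, 0.0957]
ee_rot: [0.708, 0.706, -0.001, 0.001]
contact_force: [-1.2, -1.0, -1.2]
finger_gap: 0.0545
finger_force: 44.0
```

```bash
python3 look.py w3; python3 - <<'E'
from m import *
print('rst',blob('w3',.038,(.43,.56,.2,.35),red))
print('rjar',blob('w3',.145,(.43,.56,.2,.35),red))
E
```

```text
3.0833 [0.493  0.2663 0.0957] 0.05446175017471597
rst ('ell', (0.4929, 0.1825), array([118.7, 156.5]), 'rect', (0.493, 0.2305), array([115.,  59.]), -0.0)
rjar ('ell', (0.4934, 0.2761), array([54.6, 57.3]), 'rect', (0.4938, 0.2787), array([52.5, 53.5]), 90.0)
```

View pics/w3.png

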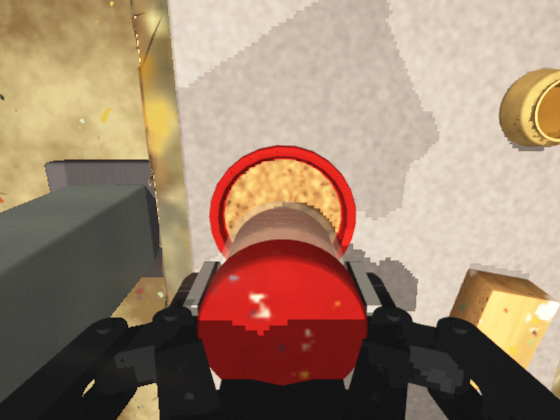

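Jar held upright over the saucer (saucer centre about (283,215), lid at (283,310)). Lowering.

step_arm --targets '[[[0,0,0,-0.04,0,0,0],[0,0,0,-0.04,0,0,0],[0,0,0,-0.02,0,0,0],[0,0,0,-0.01,0,0,0],[0,0,0,-0.005,0,0,0],[0,0,0,0,0,0,0]]]'

```text
t: 3.63
eef_pos: [0.4926, 0.2709, 0.0506]
ee_rot: [0.707, 0.707, -0.0, -0.0]
contact_force: [-5.1, -2.8, 8.7]
finger_gap: 0.0545
finger_force: 44.1
```

step_arm --targets '[[[1,0,0,0,0,0,0],[1,0,0,0,0,0,0],[1,0,0,0,0,0,0],[1,0,0,0,0,0,0],[1,0,0,0.06,0,0,0],[1,0,0,0.09,0,0,0],[1,0,0,0.09,0,0,0],[1,0,0,0.09,0,0,0]]]'

```text
t: 4.3
eef_pos: [0.4928, 0.2702, 0.1825]
ee_rot: [0.707, 0.707, -0.0, -0.0]
contact_force: [0.8, 0.8, -0.1]
finger_gap: 0.0852
finger_force: 0.0
```

step_arm --targets '[[[1,0,-0.08,0.09,0,0,0],[1,0,-0.09,0,0,0,0],[1,0,-0.09,0,0,0,0],[1,0,-0.08,0,0,0,0],[1,0,0,0,0,0,0],[1,0,0,0,0,0,0]]]'

```text
t: 4.8
eef_pos: [0.4934, 0.1376, 0.2128]
ee_rot: [0.708, 0.706, 0.0, 0.0]
contact_force: [-0.2, 1.4, -0.4]
finger_gap: 0.0854
finger_force: 0.0
```

```bash
python3 look.py w4
```

```text
4.8 [0.4934 0.1376 0.2128] 0.08539411583978349
```

View pics/w4.png

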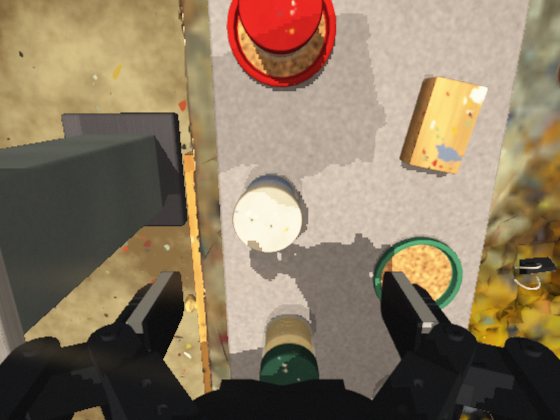

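Red jar stands in its saucer (281,30). White lid is at (267,215), block at (445,125), green saucer (418,275), green lid (289,370).

```bash
python3 - <<'E'
from m import *
s,c=pickle.load(open('w4.pkl','rb'))
wl=lambda h,s,v:(s<60)&(v>195)&(h>15)&(h<40)
print('wjar',blob('w4',.095,(.44,.54,.085,.165),wl),ray(c,267.5,216,.095,s))
print('gst',blob('w4',.038,(.57,.7,-.02,.1),green))
w=warp(c,s,.056,.57,.70,.12,.26,4000);cv2.imwrite('pics/b.png',w[:,:,::-1])
E
```

```text
wjar ('ell', (0.4812, 0.123), array([55. , 57.2]), 'rect', (0.4815, 0.1232), array([54.5, 56. ]), 90.0) [0.4823 0.127 ]
gst ('ell', (0.6348, 0.039), array([88.3, 93. ]), 'rect', (0.6363, 0.0463), array([91.7, 74.6]), 10.804393768310547)
```

View pics/b.png

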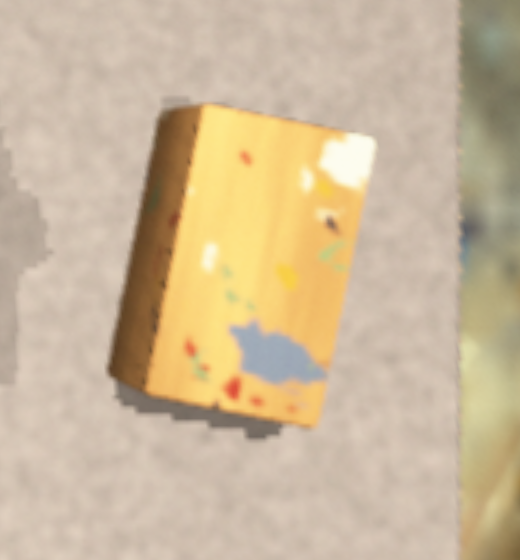

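step_arm --targets '[[[1,-0.015,-0.016,-0.03,0,0,0],[1,-0.014,-0.016,-0.08,0,0,0],[1,0,0,-0.09,0,0,0],[1,0,0,-0.09,0,0,0],[1,0,0,-0.08,0,0,0],[1,0,0,-0.05,0,0,0],[1,0,0,0,0,0,0]]]'

```text
t: 5.43
eef_pos: [0.4779, 0.1264, 0.0401]
ee_rot: [0.706, 0.708, -0.003, -0.002]
contact_force: [-1.5, -0.9, 0.2]
finger_gap: 0.0854
finger_force: 0.0
```

step_arm --targets '[[[0,0,0,0,0,0,0],[0,0,0,0,0,0,0],[0,0,0,0,0,0,0],[0,0,0,0,0,0,0],[0,0,0,0,0,0,0],[0,0,0,0,0,0,0]]]'

```text
t: 5.93
eef_pos: [0.483, 0.1269, 0.0464]
ee_rot: [0.707, 0.707, 0.002, 0.0]
contact_force: [-1.4, 1.8, 7.0]
finger_gap: 0.0545
finger_force: 43.2
```

step_arm --targets '[[[0,0,0,0.05,0,0,0],[0,0,0,0.08,0,0,0],[0,0,0,0.09,0,0,0],[0,0,0,0.08,0,0,0],[0,0,-0.04,0,0,0,0],[0,0.005,-0.08,0,0,0,0],[0,0.005,-0.08,0,0,0,0],[0,0.005,-0.08,0,0,0,0]]]'

```text
t: 6.6
eef_pos: [0.488, 0.0129, 0.1656]
ee_rot: [0.707, 0.708, 0.001, 0.001]
contact_force: [0.9, 0.1, -3.1]
finger_gap: 0.0546
finger_force: 43.6
```

step_arm --targets '[[[0,0.005,-0.08,0,0,0,0],[0,0.005,-0.08,0,0,0,0],[0,0.005,-0.08,0,0,0,0],[0,0,-0.08,0,0,0,0],[0,0,-0.08,0,0,0,0],[0,0,-0.04,0,0,0,0],[0,0,0,0,0,0,0],[0,0,0,0,0,0,0]]]'

```text
t: 7.27
eef_pos: [0.4936, -0.1629, 0.165]
ee_rot: [0.708, 0.706, 0.0, 0.0]
contact_force: [-0.1, 0.4, -1.3]
finger_gap: 0.0542
finger_force: 43.6
```

```bash
python3 look.py w5
```

```text
7.2667 [ 0.4936 -0.1629  0.165 ] 0.05419478841249973
```

View pics/w5.png

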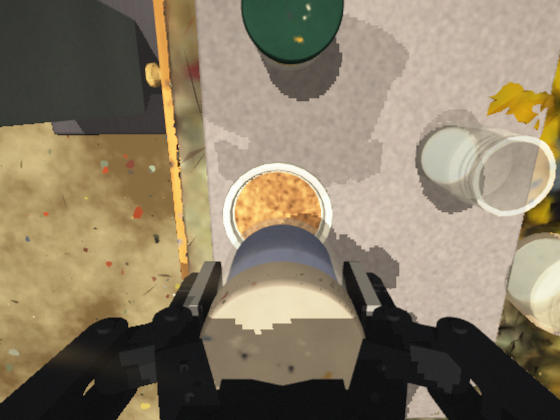

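White saucer is at (277,215) under the held jar, whose lid is at (283,330). The small glass jar is clear at (510,175).

```bash
python3 - <<'E'
from m import *
s,c=pickle.load(open('w5.pkl','rb'))
print('wst',[ray(c,277.5,v,.038,s) for v in (214,216)],'top edge',ray(c,277.5,163.5,.038,s),'L/R',ray(c,223,213,.038,s),ray(c,332,213,.038,s))
for y in (-.162,-.166):
    print([np.round(pix(c,(s['eef_pos'][0]+.028*np.cos(a),y+.028*np.sin(a),.2136),s)) for a in (np.pi/2,np.pi,0)])
E
```

```text
wst [array([ 0.4906, -0.175 ]), array([ 0.4906, -0.1768])] top edge [ 0.4908 -0.1327] L/R [ 0.4453 -0.174 ] [ 0.5358 -0.1742]
[array([280., 270.]), array([196., 346.]), array([365., 345.])]
[array([280., 281.]), array([197., 356.]), array([364., 355.])]
```

step_arm --targets '[[[0,-0.006,-0.031,-0.02,0,0,0],[0,0,0,-0.07,0,0,0],[0,0,0,-0.08,0,0,0],[0,0,0,-0.06,0,0,0],[0,0,0,-0.035,0,0,0],[0,0,0,-0.015,0,0,0],[0,0,0,-0.01,0,0,0],[0,0,0,0,0,0,0]]]'

```text
t: 7.98
eef_pos: [0.4888, -0.1732, 0.0503]
ee_rot: [0.707, 0.708, -0.001, -0.002]
contact_force: [-13.5, 5.1, 22.6]
finger_gap: 0.0546
finger_force: 45.7
```

step_arm --targets '[[[0,0,0,0,0,0,0],[0,0,0,0,0,0,0]]]'

```text
t: 8.15
eef_pos: [0.4888, -0.1732, 0.0503]
ee_rot: [0.707, 0.708, -0.001, -0.002]
contact_force: [-13.1, 5.3, 22.1]
finger_gap: 0.0546
finger_force: 45.7
```

step_arm --targets '[[[1,0,0,0.002,0,0,0],[1,0,0,0,0,0,0],[1,0,0,0,0,0,0],[1,0,0,0,0,0,0],[1,0,0,0.06,0,0,0],[1,0,0,0.09,0,0,0],[1,0,0,0.09,0,0,0],[1,0,0,0.09,0,0,0]]]'

```text
t: 8.82
eef_pos: [0.4909, -0.1743, 0.1825]
ee_rot: [0.707, 0.707, -0.0, -0.0]
contact_force: [0.3, -0.1, 0.8]
finger_gap: 0.0854
finger_force: 0.0
```

step_arm --targets '[[[1,0.02,-0.05,0.09,0,0,0],[1,0.02,-0.08,0,0,0,0],[1,0.01,-0.08,0,0,0,0],[1,0,0,0,0,0,0],[1,0,0,0,0,0,0]]]'

```text
t: 9.23
eef_pos: [0.5113, -0.2596, 0.2167]
ee_rot: [0.708, 0.706, 0.0, -0.0]
contact_force: [0.8, -0.4, 0.6]
finger_gap: 0.0856
finger_force: 0.0
```

```bash
python3 look.py w6
```

```text
9.2333 [ 0.5113 -0.2596  0.2167] 0.08557919965162245
```

View pics/w6.png

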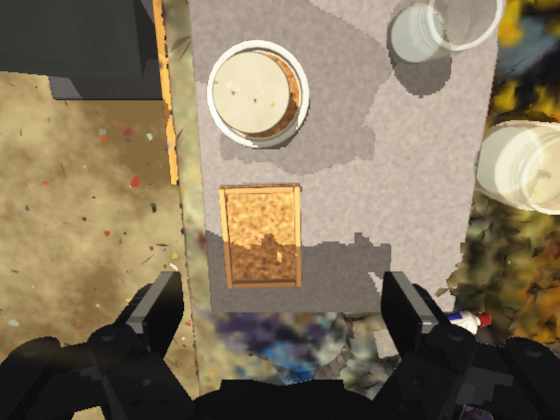

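```bash
python3 - <<'E'
from m import *
s,c=pickle.load(open('w6.pkl','rb'))
print('lid',ray(c,250.5,94,.099,s),ray(c,212,94,.099,s),ray(c,289,94,.099,s),'wst',ray(c,257.5,94,.038,s))
q=[ray(c,u,v,.04,s) for u,v in ((220,187),(300,184),(302,286),(226,289))];print(q,np.mean(q,0))
w=warp(c,s,.04,.43,.57,-.38,-.24,4000);cv2.imwrite('pics/t.png',w[:,:,::-1])
E
```

```text
lid [ 0.4892 -0.1772] [ 0.4615 -0.1772] [ 0.517  -0.1773] wst [ 0.4902 -0.1763]
[array([ 0.4524, -0.261 ]), array([ 0.5291, -0.2581]), array([ 0.5329, -0.3686]), array([ 0.4524, -0.3721])] [ 0.4917  -0.31495]
```

View pics/t.png

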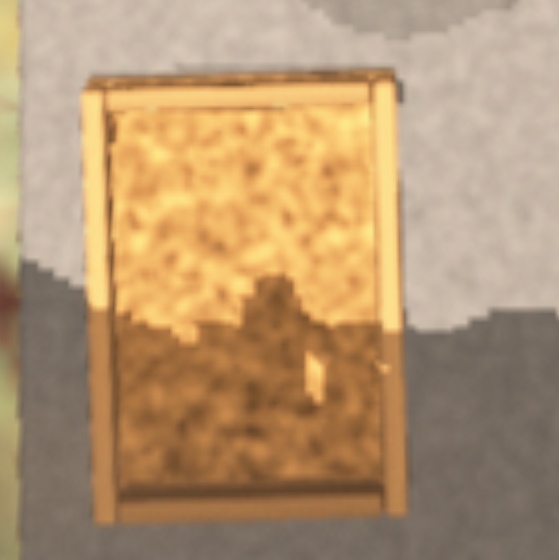

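White jar sits centred in its saucer. The tray centre is (0.4913, -0.3155), yaw +1.4°. Green next.

step_arm --targets '[[[1,0,0.07,0,0,0,0],[1,0,0.09,0,0,0,0],[1,0,0.09,0,0,0,0],[1,0,0.09,0,0,0,0],[1,0,0.07,0,0,0,0],[1,0,0,0,0,0,0],[1,0,0,0,0,0,0]]]'

```text
t: 9.87
eef_pos: [0.5105, -0.0921, 0.2168]
ee_rot: [0.706, 0.709, -0.0, -0.0]
contact_force: [0.2, -0.7, 0.1]
finger_gap: 0.0853
finger_force: 0.0
```

```bash
python3 look.py w7; python3 - <<'E'
from m import *
print('gst',blob('w7',.038,(.57,.7,-.03,.1),green))
print('gjar',blob('w7',.095,(.45,.56,-.09,.02),green))
E
```

```text
9.8667 [ 0.5105 -0.0921  0.2168] 0.08526063684189979
gst ('ell', (0.6346, 0.0355), array([88. , 91.1]), 'rect', (0.6348, 0.0291), array([75.3, 90.6]), 89.4791488647461)
gjar ('ell', (0.5001, -0.0353), array([54. , 54.3]), 'rect', (0.5002, -0.0353), array([53.5, 53.5]), 90.0)
```

step_arm --targets '[[[1,-0.013,0.07,0,0,0,0],[1,-0.013,0.072,-0.03,0,0,0],[1,0,0,-0.08,0,0,0],[1,0,0,-0.09,0,0,0],[1,0,0,-0.09,0,0,0],[1,0,0,-0.08,0,0,0],[1,0,0,-0.055,0,0,0],[1,0,0,0,0,0,0]]]'

```text
t: 10.58
eef_pos: [0.4965, -0.0381, 0.0425]
ee_rot: [0.708, 0.707, -0.003, -0.003]
contact_force: [-0.5, 0.6, 0.2]
finger_gap: 0.0855
finger_force: 0.0
```

step_arm --targets '[[[0,0,0,0,0,0,0],[0,0,0,0,0,0,0],[0,0,0,0,0,0,0],[0,0,0,0,0,0,0],[0,0,0,0,0,0,0],[0,0,0,0,0,0,0]]]'

```text
t: 11.08
eef_pos: [0.502, -0.038, 0.0489]
ee_rot: [0.707, 0.707, 0.001, 0.001]
contact_force: [-2.3, -1.0, 7.9]
finger_gap: 0.0544
finger_force: 42.4
```

step_arm --targets '[[[0,0,0,0.05,0,0,0],[0,0,0,0.075,0,0,0],[0,0.0525,0.0285,0,0,0,0],[0,0.075,0.041,0,0,0,0],[0,0.075,0.041,0,0,0,0],[0,0.075,0.041,0,0,0,0],[0,0.055,0.03,0,0,0,0],[0,0,0,0,0,0,0]]]'

```text
t: 11.75
eef_pos: [0.639, 0.0377, 0.0982]
ee_rot: [0.706, 0.708, 0.003, 0.002]
contact_force: [0.1, -0.1, -0.8]
finger_gap: 0.0542
finger_force: 43.0
```

```bash
python3 look.py w8; python3 - <<'E'
from m import *
s,c=pickle.load(open('w8.pkl','rb'))
m=cv2.inRange(cv2.cvtColor(c['color'],cv2.COLOR_RGB2HSV),(60,90,20),(95,255,255))
# saucer rim: extent of green above jar
ys,xs=np.nonzero(m[100:260]);ys+=100
i=ys.argmin();print('top',xs[i],ys[i],ray(c,xs[i],ys[i],.038,s))
for e in(xs.argmin(),xs.argmax()):print(xs[e],ys[e],ray(c,xs[e],ys[e],.038,s))
E
```

```text
11.75 [0.639  0.0377 0.0982] 0.05421929670734299
top 266 159 [0.6303 0.0826]
205 222 [0.5915 0.0427]
346 216 [0.6801 0.0468]
```

step_arm --targets '[[[0,0,0,-0.04,0,0,0],[0,0,0,-0.04,0,0,0],[0,0,0,-0.02,0,0,0],[0,0,0,-0.01,0,0,0],[0,0,0,-0.005,0,0,0],[0,0,0,0,0,0,0]]]'

```text
t: 12.3
eef_pos: [0.6321, 0.0346, 0.053]
ee_rot: [0.707, 0.707, -0.001, -0.001]
contact_force: [-7.7, 0.1, 10.2]
finger_gap: 0.0544
finger_force: 44.0
```

Open and rise, then over the block, turning −11.4° (−2.28 units).

step_arm --targets '[[[1,0,0,0,0,0,0],[1,0,0,0,0,0,0],[1,0,0,0,0,0,0],[1,0,0,0,0,0,0],[1,0,0,0.06,0,0,0],[1,0,0,0.09,0,0,0],[1,0,0,0.09,0,0,0],[1,0,0,0.09,0,0,0]]]'

```text
t: 12.97
eef_pos: [0.6332, 0.035, 0.1841]
ee_rot: [0.707, 0.707, -0.0, -0.0]
contact_force: [-0.1, 0.4, 0.4]
finger_gap: 0.0854
finger_force: 0.0
```

step_arm --targets '[[[1,0,0.04,0.08,0,0,0],[1,0,0.08,0,0,0,-0.7],[1,0,0.08,0,0,0,-0.8],[1,0,0.06,0,0,0,-0.78],[1,0,0,0,0,0,0],[1,0,0,0,0,0,0]]]'

```text
t: 13.47
eef_pos: [0.6336, 0.1403, 0.2148]
ee_rot: [0.773, 0.635, -0.0, 0.0]
contact_force: [-0.8, -0.4, 0.4]
finger_gap: 0.0854
finger_force: 0.0
```

```bash
python3 look.py w9
```

```text
13.4667 [0.6336 0.1403 0.2148] 0.08537102719078228
```

View pics/w9.png

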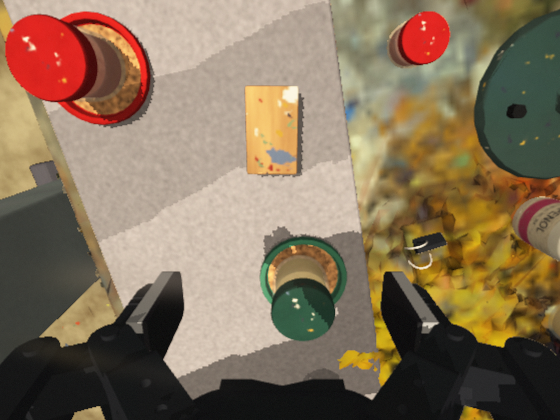

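```bash
python3 - <<'E'
from m import *
s,c=pickle.load(open('w9.pkl','rb'))
q=np.array([ray(c,u,v,.056,s) for u,v in ((246,86),(300,87),(298,174.5),(247,174.5))]);ctr=q.mean(0)
d=(q[0]+q[1]-q[2]-q[3])/2;print(ctr,np.linalg.norm(d),np.linalg.norm(q[1]-q[0]),'long axis deg',np.degrees(np.arctan2(-d[0],d[1])))
T=R.from_quat(s['ee_rot']).as_matrix();print('tool x',T[:,0],np.degrees(np.arctan2(-T[0,0],T[1,0])))
print('shift units',(ctr-s['eef_pos'][:2])/.4,(.032-s['eef_pos'][2])/.4)
print('glid',ray(c,302,309,.099,s),'gst',ray(c,304,280,.038,s))
E
```

```text
[0.636225 0.19245 ] 0.07432356624920525 0.04489509995534039 long axis deg -11.997841882006785
tool x [ 1.94770768e-01  9.80848741e-01 -3.08224788e-04] -11.231333346085965
shift units [0.00659664 0.13046763] -0.4570512893158058
glid [0.6326 0.0426] gst [0.6369 0.0357]
```

step_arm --targets '[[[1,0.004,0.065,0,0,0,0],[1,0.003,0.065,-0.03,0,0,-0.1],[1,0,0,-0.09,0,0,0],[1,0,0,-0.09,0,0,0],[1,0,0,-0.09,0,0,0],[1,0,0,-0.08,0,0,0],[1,0,0,-0.055,0,0,0],[1,0,0,-0.02,0,0,0]]]'

```text
t: 14.18
eef_pos: [0.6336, 0.1886, 0.0285]
ee_rot: [0.777, 0.63, -0.003, -0.001]
contact_force: [0.5, -0.3, 0.2]
finger_gap: 0.0852
finger_force: 0.0
```

step_arm --targets '[[[1,0,0,0,0,0,0],[0,0,0,0,0,0,0],[0,0,0,0,0,0,0],[0,0,0,0,0,0,0],[0,0,0,0,0,0,0],[0,0,0,0,0,0,0],[0,0,0,0,0,0,0],[0,0,0,0,0,0,0]]]'

```text
t: 14.85
eef_pos: [0.6382, 0.1914, 0.0353]
ee_rot: [0.777, 0.63, 0.002, 0.001]
contact_force: [-0.3, -0.9, 6.2]
finger_gap: 0.0441
finger_force: 42.4
```

```bash
python3 - <<'E'
from m import *
dk=lambda h,s,v:(h>60)&(h<95)&(s>90)&(v<95)
print('glid',blob('w9',.099,(.59,.68,-.01,.09),green),blob('w9',.099,(.59,.68,-.01,.09),dk))
print('gst',blob('w9',.038,(.57,.7,-.03,.1),green))
E
```

```text
glid ('ell', (0.6409, 0.053), array([58.7, 92.6]), 'rect', (0.6466, 0.0464), array([53.6, 86.7]), 58.04563903808594) ('ell', (0.6406, 0.0489), array([57.3, 84. ]), 'rect', (0.6447, 0.0416), array([52.7, 76.4]), 69.44395446777344)
gst ('ell', (0.6338, 0.0258), array([ 90.6, 121.6]), 'rect', (0.6362, 0.0273), array([113.5,  88.5]), 90.0)
```

step_arm --targets '[[[0,0,0,0.05,0,0,0],[0,0,0,0.09,0,0,0],[0,0,0,0.09,0,0,0],[0,0,0,0.09,0,0,0],[0,-0.012,-0.0425,0.03,0,0,0],[0,-0.0245,-0.0845,0,0,0,0.3],[0,-0.0245,-0.0845,0,0,0,0.3],[0,-0.0245,-0.0845,0,0,0,0.3]]]'

```text
t: 15.52
eef_pos: [0.602, 0.0715, 0.1738]
ee_rot: [0.75, 0.661, 0.001, 0.001]
contact_force: [-0.3, -0.3, -0.4]
finger_gap: 0.0442
finger_force: 41.5
```

step_arm --targets '[[[0,-0.0245,-0.0845,0,0,0,0.3],[0,-0.0245,-0.0845,0,0,0,0.3],[0,-0.0245,-0.0845,0,0,0,0.3],[0,-0.0245,-0.0845,0,0,0,0.3],[0,-0.0245,-0.0845,0,0,0,0.3],[0,-0.0245,-0.0845,0,0,0,0.24],[0,-0.0245,-0.0845,0,0,0,0],[0,-0.0245,-0.0845,0,0,0,0]]]'

```text
t: 16.18
eef_pos: [0.523, -0.1995, 0.1735]
ee_rot: [0.699, 0.715, 0.0, 0.0]
contact_force: [0.5, -0.5, -1.0]
finger_gap: 0.044
finger_force: 41.5
```

step_arm --targets '[[[0,-0.0245,-0.0845,0,0,0,0],[0,-0.0245,-0.0845,0,0,0,0],[0,-0.0245,-0.0845,0,0,0,0],[0,-0.012,-0.0425,0,0,0,0],[0,0,0,0,0,0,0],[0,0,0,0,0,0,0],[0,0,0,0,0,0,0]]]'

```text
t: 16.77
eef_pos: [0.4896, -0.3157, 0.1731]
ee_rot: [0.699, 0.715, 0.0, -0.0]
contact_force: [0.0, -0.9, -0.8]
finger_gap: 0.0445
finger_force: 41.5
```

step_arm --targets '[[[0,0.004,-0.002,-0.04,0,0,0],[0,0,0,-0.08,0,0,0],[0,0,0,-0.09,0,0,0],[0,0,0,-0.06,0,0,0],[0,0,0,-0.03,0,0,0],[0,0,0,-0.015,0,0,0],[0,0,0,-0.01,0,0,0],[0,0,0,0,0,0,0]]]'

```text
t: 17.43
eef_pos: [0.4921, -0.3168, 0.0435]
ee_rot: [0.699, 0.715, 0.0, 0.0]
contact_force: [0.1, -0.3, -0.4]
finger_gap: 0.0447
finger_force: 41.5
```

step_arm --targets '[[[0,0,0,-0.004,0,0,0],[0,0,0,0,0,0,0],[0,0,0,0,0,0,0]]]'

```text
t: 17.68
eef_pos: [0.4921, -0.3175, 0.0426]
ee_rot: [0.699, 0.715, 0.0, 0.001]
contact_force: [-0.3, -1.2, 0.2]
finger_gap: 0.0442
finger_force: 41.5
```

Within about 1 mm of the floor. Release, rise, and back off to look.

step_arm --targets '[[[1,0,0,-0.003,0,0,0],[1,0,0,0,0,0,0],[1,0,0,0,0,0,0],[1,0,0,0,0,0,0],[1,0,0,0.05,0,0,0],[1,0,0,0.09,0,0,0],[1,0,0,0.09,0,0,0],[1,0,0,0.09,0,0,0]]]'

```text
t: 18.35
eef_pos: [0.4908, -0.3166, 0.1694]
ee_rot: [0.699, 0.715, -0.0, -0.001]
contact_force: [1.0, -0.8, -0.2]
finger_gap: 0.0851
finger_force: 0.0
```

step_arm --targets '[[[1,0,0.05,0.08,0,0,0],[1,0,0,0,0,0,0],[1,0,0,0,0,0,0]]]'

```text
t: 18.6
eef_pos: [0.4928, -0.2973, 0.2028]
ee_rot: [0.699, 0.715, 0.001, 0.002]
contact_force: [0.5, 0.2, -0.6]
finger_gap: 0.0855
finger_force: 0.0
```

```bash
python3 look.py w10; python3 - <<'E'
from m import *
s,c=pickle.load(open('w10.pkl','rb'))
cv2.imwrite('pics/t2.png',warp(c,s,.062,.43,.57,-.39,-.25,4000)[:,:,::-1])
E
```

```text
18.6 [ 0.4928 -0.2973  0.2028] 0.08548862775149463
```

View pics/t2.png

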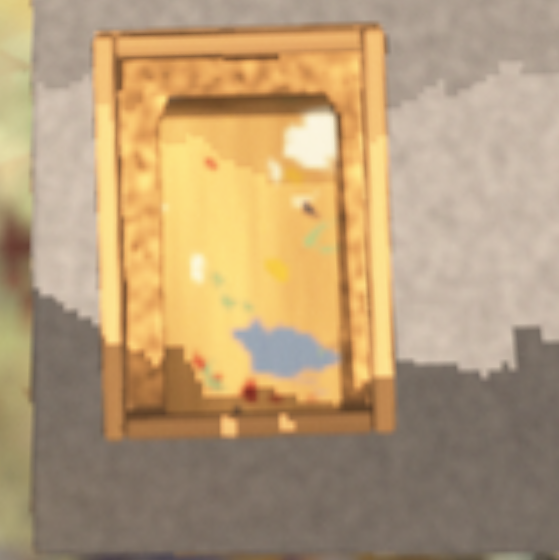

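Block lies flat, about 2 mm from the tray's centre. Checking the green jar last.

step_arm --targets '[[[1,0.03,0.08,0.01,0,0,0],[1,0.035,0.09,0.01,0,0,0],[1,0.035,0.09,0.01,0,0,0],[1,0.035,0.09,0,0,0,0],[1,0.035,0.09,0,0,0,0],[1,0.035,0.09,0,0,0,0],[1,0.035,0.09,0,0,0,0],[1,0.03,0.07,0,0,0,0]]]'

```text
t: 19.32
eef_pos: [0.5989, -0.0185, 0.21]
ee_rot: [0.699, 0.715, -0.001, -0.001]
contact_force: [0.9, -1.0, 0.2]
finger_gap: 0.0852
finger_force: 0.0
```

step_arm --targets '[[[1,0,0,0,0,0,0],[1,0,0,0,0,0,0],[1,0,0,0,0,0,0]]]'

```text
t: 19.57
eef_pos: [0.5983, -0.0215, 0.2105]
ee_rot: [0.699, 0.715, -0.001, -0.001]
contact_force: [-0.5, -0.4, 1.3]
finger_gap: 0.0851
finger_force: 0.0
```

```bash
python3 look.py w11; python3 - <<'E'
from rig import eyes
import cv2,numpy as np
from m import *
s,c=pickle.load(open('w11.pkl','rb'))
a=warp(c,s,.099,.57,.70,-.03,.1,3000);b=warp(c,s,.038,.57,.70,-.03,.1,3000)
cv2.imwrite('pics/g.png',np.hstack([a,b])[:,:,::-1])
E
```

```text
19.5667 [ 0.5983 -0.0215  0.2105] 0.08512555533902723
```

View pics/g.png

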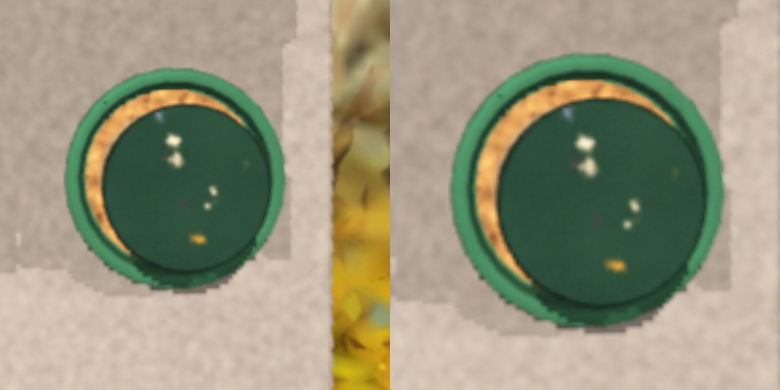

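Green jar is about 3 mm off centre. Quick numeric check of red from the w9 picture (lid (48,57)), then hand in.

```bash
python3 - <<'E'
from m import *
from rig import bot
s,c=pickle.load(open('w9.pkl','rb'))
p=ray(c,48,57,.099,s);print(p)
if np.hypot(p[0]-.4939,p[1]-.274)<.009: print(bot.job_done())
E
```

```text
[0.4953 0.2764]
the job is handed in; nothing more can be done
None
```

I handed the job in at about 19.6 s of the 88 s allowed. In the last pictures, all three jars stood in their matching saucers and the block lay flat in the tray, each within about 3 mm of centre; the oil cup and glass jar were never approached.

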